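# Leak-test a batch of watches

## Robot

A 6-joint arm with a two-finger parallel gripper is mounted at the origin on the work surface. World frame = base frame: x ahead of the robot, y to its left, z up, the work surface at z = 0. Lengths are in m, angles in rad, forces in N, time in s.
With the tool pointing down it reaches from about 0.275 to 1 m from the base axis. Payload 8.4 kg.
Tool frame: the origin (TCP) lies midway between the tips of the shut fingers; the grasp point (between the pads) lies 19 mm behind it; z points along the fingers, y is the line along which they close (so a half turn about z gives the same grasp; the last joint's range is limited). The gripper opens to 85 mm and grips with 20 to 120 N. Pads are 22 mm wide; open, the fingers measure 114 mm over their backs; the gripper's body (76 mm by 85 mm) begins 54 mm behind the grasp point. The pads swing forward as they close: fully open they stand 13 mm farther back than shut.
Start: joints at [1.178, 0.353, 1.633, -0, 1.155, -0.002], TCP at [0.238, 0.578, 0.231] pointing down, gripper open.
Joint ranges: [-2.63, 2.63], [-0.92, 2.1], [0.06, 2.66], [-1.3, 4.44], [0, 2.69], [-3.02, 3.02]. Speed limits (rad/s): [2.22, 2.22, 2.79, 3.14, 3.14, 3.14].

## Interface

Orientations are given as a rotation vector (axis times angle).
In Python, from workcell import robot gives the robot as it stands. Calls block until the motion is done:
- robot.move_ptp(position, orientation): joint-space move of the TCP to a pose.
- robot.move_straight(position, ori=None, speed=0.15, guard=None): straight line of the TCP; ori=None keeps the orientation; speed is the mean speed in m/s. With guard (N) it stops when the force on the tool has changed by that much, and returns True; else False.
- robot.goto_joints(angles): joint-space move.
- robot.set_gripper(opening, effort=None): opening from 0.0 (shut) to 1.0 (fully open); effort is the grip in N (None keeps the last); returns when the fingers have stopped.
- robot.wait(seconds).
- robot.solve_ik(position, orientation): joint angles nearest the present ones, or None.
- robot.grab_frame(name): name is "scene" or "side" or "wrist"; returns the picture (480x640x3 uint8, red, green, blue); there is no depth.
- robot.camera_params(name): a dict with "vfov" (degrees; the focal length in pixels is half the picture's height over the tangent of half this angle, whatever the lens; pixels are square), "cx", "cy" (the principal point, pixels), "distortion" ([k1, k2, p1, p2, k3] as OpenCV has them; the pictures are not rectified), "R" (3x3) and "t" (3): a world point X has camera coordinates R X + t; the wrist camera has in their place "T_tool_cam" (4x4, takes a point from camera to tool coordinates, whose origin is the TCP and whose axes are the flange's). Camera axes: x right, y down, z forward; pixel columns grow to the right and rows downward; lengths in m; the calibration is good to about 2 mm. A picture is of the moment at which its call begins: read the wrist's pose just before it. camera_params takes no time and is no camera call.
A pose or a line that the arm cannot do raises robot.PlanningError and nothing moves.
- robot.finish_job(): hands the job in; it is judged then, once.
Readings, each from a call of its own:
- robot.get_time_s(): time.
- robot.get_q(): joint angles.
- robot.get_joint_velocities(): joint speeds.
- robot.get_joint_efforts(): joint torques, N m.
- robot.get_ee_pos(): TCP position.
- robot.get_tcp_rot(): TCP orientation.
- robot.get_contact_force(): force on the tool from outside, world axes, zero at the start.
- robot.get_wrist_torque(): the same for the moment, N m.
- robot.get_opening(): opening from 0.0 (shut) to 1.0 (fully open).
- robot.get_grasp_force(): force on a finger pad.
Only numpy, scipy, OpenCV 4.12 (cv2) and the standard library are available. Lean on these libraries where they do the work, as an engineer would, in place of code of your own. Each camera call takes 0.05 s, during which the arm holds its last target. There are 200 camera calls.

## Task

Leak-test all the watches waiting on the pad: lay them side by side on the tester's bed, set the clear cover fully down over them, turn the valve lever to the long middle rib, then push the pump plunger down to its stop and let it come up. Turn the valve lever fully back to its vent stop before lifting the cover; then stand the cover on the bench clear of the tester and lay every watch flat in the wooden tray, leaving the other things on the bench where they are.

Things in the scene. Friction and masses are not known exactly. Their poses are not given: they have to be found in the camera images.
- tester: Fixed leak tester: grey base 30 mm high, 140 mm deep (own x), 415 mm long (own y -200 to +215), origin at the underside. At +y the black rubber test bed; near the middle the hand pump; at -y a round valve drum 170 mm across, 36 mm high, with the lever. A small gauge (top 44 mm high) at own (42, -25) mm. Yaw varies.
- bed (a point): Centre of the test bed's top face, 34 mm above the work surface; same axes as the tester. The bed is flat, 130 mm along x by 207 mm along y, with a low kerb 4 mm above it all round: three watches fit side by side in a row along y at about 50 mm spacing.
- plunger (a joint): Hand pump plunger, m pressed down: 0 = up, 0.022 = on its stop. A black mushroom head of 36 mm diameter on an upright barrel; spring return, about 3 N at the top rising to about 13 N at the stop.
- plunger_top (a point): Centre of the plunger head's top face, 126 mm above the work surface when up. Moves with it.
- valve (a joint): Valve lever, rad: 0 = vented, on its end stop; 2.0 = other stop; grows counterclockwise from above. White raised ribs on the drum at 0.6, 1.2 and 1.8; the middle, longest one (1.2) is the test mark. Stays where left; about 4 N at the grip moves it. At angle q the arm points 3.927 + q rad (225 degrees + q) counterclockwise from the tester's own x axis.
- valve_grip (a point): Point on the lever's upright round black grip post, 14 mm diameter, on the arm's outer end, 55 mm from the pivot; 77 mm above the work surface; the post's top is at 93 mm; the steel arm below it spans heights 45 to 53 mm. Turns with the lever.
- valve_pivot (a point): Point on the lever's vertical hinge axis, at the same height as valve_grip. Fixed to the tester.
- cover: Loose clear plastic cover, an upside-down box open below, 90 mm (x) by 170 mm (y), 35 mm high, walls 4 mm (inside 82 x 162 x 31 mm), 0.25 kg. On top a black bar handle, 12 mm wide along x, 60 mm long along y, from 35 to 59 mm above the underside. Origin: centre of its underside. Starts on the bench beyond the tester.
- tray: Shallow wooden tray for tested watches, fixed, 190 x 190 mm, floor 4 mm above the work surface, rim 5 mm thick and 10 mm high. Origin: centre of its underside.
- pad: Grey pad, fixed, 190 x 190 mm, 4 mm thick, on which the watches wait. Origin: centre of its underside. Pad and tray may be on either side of the tester.
- watch_a: Watch head without strap (2 or 3 of the four are there): round steel case 38 mm across, 12 mm thick, four small lugs (48 mm tip to tip along x, pairs 26 mm wide, 2.5 to 9.5 mm above the underside), light dial on top, tiny crown at +y that gives way; about 60 g. Origin: centre of its underside; z out of the dial.
- watch_b: Watch head without strap (2 or 3 of the four are there): round steel case 38 mm across, 12 mm thick, four small lugs (48 mm tip to tip along x, pairs 26 mm wide, 2.5 to 9.5 mm above the underside), light dial on top, tiny crown at +y that gives way; about 60 g. Origin: centre of its underside; z out of the dial.
- watch_c: Watch head without strap (2 or 3 of the four are there): round steel case 38 mm across, 12 mm thick, four small lugs (48 mm tip to tip along x, pairs 26 mm wide, 2.5 to 9.5 mm above the underside), light dial on top, tiny crown at +y that gives way; about 60 g. Origin: centre of its underside; z out of the dial.
- watch_d: Watch head without strap (2 or 3 of the four are there): round steel case 38 mm across, 12 mm thick, four small lugs (48 mm tip to tip along x, pairs 26 mm wide, 2.5 to 9.5 mm above the underside), light dial on top, tiny crown at +y that gives way; about 60 g. Origin: centre of its underside; z out of the dial.
- screwdriver: Screwdriver, 150 mm, lying on the bench; leave it alone.
- loupe: Eye loupe, a black cone 34 mm across, 28 mm high; leave it alone.
- parts_dish: Glass dish 60 mm across, 25 mm high; leave it alone.
- oil_can: Red can 48 mm across, 110 mm high; leave it alone.
- blower: Rubber blower bulb 56 mm across, 85 mm high; leave it alone.
- strap_ring: Steel ring 60 mm across, 20 mm high; leave it alone.
- cell_jar: Amber jar 44 mm across, 45 mm high; leave it alone.
Not all that is in view belongs to the job. Leave any orange or yellow look-alike of the watch_d alone.

How it is judged:
On the way, in this order (a step that is already met when the one before it is completed fails the run):
1. all the watches lie on the bed with the cover set fully down over them and let go (z of cover in the frame of bed between -0.004 and 0.004 m and horizontal distance between cover and bed below 0.015 m and angle between cover's own z axis and vertical below 0.06 rad and x of watch_a in the frame of cover between -0.03 and 0.03 m and y of watch_a in the frame of cover between -0.07 and 0.07 m and z of each of watch_a, watch_b, watch_c, watch_d in the frame of cover below 0.02 m and x of watch_b in the frame of cover between -0.03 and 0.03 m and y of watch_b in the frame of cover between -0.07 and 0.07 m and x of watch_c in the frame of cover between -0.03 and 0.03 m and y of watch_c in the frame of cover between -0.07 and 0.07 m and x of watch_d in the frame of cover between -0.03 and 0.03 m and y of watch_d in the frame of cover between -0.07 and 0.07 m and contact force between the fingers and cover below 0.5 N), for 0.3 s.
2. with the cover on, the valve lever stands at the middle rib (z of cover in the frame of bed between -0.004 and 0.004 m and horizontal distance between cover and bed below 0.015 m and angle between cover's own z axis and vertical below 0.06 rad and x of watch_a in the frame of cover between -0.03 and 0.03 m and y of watch_a in the frame of cover between -0.07 and 0.07 m and z of each of watch_a, watch_b, watch_c, watch_d in the frame of cover below 0.02 m and x of watch_b in the frame of cover between -0.03 and 0.03 m and y of watch_b in the frame of cover between -0.07 and 0.07 m and x of watch_c in the frame of cover between -0.03 and 0.03 m and y of watch_c in the frame of cover between -0.07 and 0.07 m and x of watch_d in the frame of cover between -0.03 and 0.03 m and y of watch_d in the frame of cover between -0.07 and 0.07 m and value of joint valve between 1.1 and 1.3 rad and velocity of joint valve between -0.05 and 0.05 rad/s), for 0.3 s.
3. with the cover on and the lever at the middle rib, the plunger is pressed to its stop (z of cover in the frame of bed between -0.004 and 0.004 m and horizontal distance between cover and bed below 0.015 m and angle between cover's own z axis and vertical below 0.06 rad and x of watch_a in the frame of cover between -0.03 and 0.03 m and y of watch_a in the frame of cover between -0.07 and 0.07 m and z of each of watch_a, watch_b, watch_c, watch_d in the frame of cover below 0.02 m and x of watch_b in the frame of cover between -0.03 and 0.03 m and y of watch_b in the frame of cover between -0.07 and 0.07 m and x of watch_c in the frame of cover between -0.03 and 0.03 m and y of watch_c in the frame of cover between -0.07 and 0.07 m and x of watch_d in the frame of cover between -0.03 and 0.03 m and y of watch_d in the frame of cover between -0.07 and 0.07 m and value of joint valve between 1.1 and 1.3 rad and value of joint plunger above 0.02 m), for 0.1 s.
4. with the cover still on, the plunger is up again and the lever is fully back at its vent stop (z of cover in the frame of bed between -0.004 and 0.004 m and horizontal distance between cover and bed below 0.015 m and angle between cover's own z axis and vertical below 0.06 rad and x of watch_a in the frame of cover between -0.03 and 0.03 m and y of watch_a in the frame of cover between -0.07 and 0.07 m and z of each of watch_a, watch_b, watch_c, watch_d in the frame of cover below 0.02 m and x of watch_b in the frame of cover between -0.03 and 0.03 m and y of watch_b in the frame of cover between -0.07 and 0.07 m and x of watch_c in the frame of cover between -0.03 and 0.03 m and y of watch_c in the frame of cover between -0.07 and 0.07 m and x of watch_d in the frame of cover between -0.03 and 0.03 m and y of watch_d in the frame of cover between -0.07 and 0.07 m and value of joint valve below 0.08 rad and value of joint plunger below 0.003 m), for 0.3 s.
At the end, for the whole second after the job is handed in: Every watch present lies flat, either face up (0.15 rad), at rest on the tray floor, centre within 85 mm of the tray centre along both tray axes; cover upright on the bench, centre over 110 mm from the bed centre; lever within 0.08 rad of its vent stop; plunger up (3 mm) (x of watch_a in the frame of tray between -0.085 and 0.085 m and y of watch_a in the frame of tray between -0.085 and 0.085 m and ((z of watch_a in the frame of tray below 0.01 m and angle between watch_a's own z axis and vertical below 0.15 rad) or (z of watch_a in the frame of tray below 0.021 m and angle between watch_a's own z axis and vertical above 2.99 rad)) and linear speed of each of watch_a, watch_b, watch_c, watch_d, cover below 0.02 m/s and x of watch_b in the frame of tray between -0.085 and 0.085 m and y of watch_b in the frame of tray between -0.085 and 0.085 m and ((z of watch_b in the frame of tray below 0.01 m and angle between watch_b's own z axis and vertical below 0.15 rad) or (z of watch_b in the frame of tray below 0.021 m and angle between watch_b's own z axis and vertical above 2.99 rad)) and x of watch_c in the frame of tray between -0.085 and 0.085 m and y of watch_c in the frame of tray between -0.085 and 0.085 m and ((z of watch_c in the frame of tray below 0.01 m and angle between watch_c's own z axis and vertical below 0.15 rad) or (z of watch_c in the frame of tray below 0.021 m and angle between watch_c's own z axis and vertical above 2.99 rad)) and x of watch_d in the frame of tray between -0.085 and 0.085 m and y of watch_d in the frame of tray between -0.085 and 0.085 m and ((z of watch_d in the frame of tray below 0.01 m and angle between watch_d's own z axis and vertical below 0.15 rad) or (z of watch_d in the frame of tray below 0.021 m and angle between watch_d's own z axis and vertical above 2.99 rad)) and value of joint valve below 0.08 rad and value of joint plunger below 0.003 m and height (world z) of cover between -0.005 and 0.005 m and angle between cover's own z axis and vertical below 0.06 rad and horizontal distance between cover and bed above 0.11 m); the robot touches nothing.
It fails at once if another thing on the bench is moved by more than 40 mm (distance of any of screwdriver, loupe, parts_dish, oil_can, blower, strap_ring, cell_jar from where it was at the start of the episode above 0.04 m).
Of watch_a, watch_b, watch_c, watch_d only 2 to 3 are there at a start; the rules pass over those that are not, and their reading is None.
At some moment in a run one of watch_a, watch_b, watch_c, watch_d may be knocked a few centimetres aside while the robot is not near it.
It also fails if it takes over 210 s, if anything falls off the work surface, if the arm or the gripper's body presses on something with over 40 N, if the wrist force passes 120 N, or if a joint passes its speed limit or range.

## Working session

There is one attempt and no reset: what is moved stays moved. The work goes in short steps, each a Python script; the robot and the scene stay as the last script left them, time stands still between calls to the robot, and variables do not carry over. Pictures are saved under pics/ and viewed, at most 14 in all, crops included, and the job is handed in when it is done.

```bash
mkdir -p pics; ls
python3 - <<'E'
from workcell import robot
import cv2
for n in ("scene","side","wrist"):
    f=robot.grab_frame(n); cv2.imwrite(f"pics/{n}0.png",cv2.cvtColor(f,cv2.COLOR_RGB2BGR))
    p=robot.camera_params(n); print(n,{k:(v.tolist() if hasattr(v,'tolist') else v) for k,v in p.items()})
print(robot.get_time_s(),robot.get_tcp_rot(),robot.get_ee_pos())
E
```

```text
pics
scene {'vfov': 54.00526872384446, 'cx': 318.1379261294137, 'cy': 238.58188837510286, 'distortion': [-0.11694826278700954, 0.0, 0.0, 0.0, 0.0], 'R': [[0.58999889563295, 0.8071059700624345, 0.021937553224460244], [0.5415271133838165, -0.37541396966665785, -0.7522052491503316], [-0.5988736833607655, 0.45568004616034946, -0.6585635936712653]], 't': [-0.3847995333399736, -0.2303038207807689, 1.72661813953722]}
side {'vfov': 57.66829948621018, 'cx': 323.0330099751139, 'cy': 228.51713442137972, 'distortion': [-0.02182025877321707, 0.0, 0.0, 0.0, 0.0], 'R': [[-0.9397756996566728, -0.3409390156864054, 0.024129275115422167], [-0.18348934388703433, 0.44369461847085756, -0.8771925365733033], [0.2883631304704475, -0.8287916946511864, -0.47953209680114056]], 't': [0.5581510141328401, 0.18299888895481026, 1.0206915302123307]}
wrist {'vfov': 67.58701840363442, 'cx': 319.8775949925274, 'cy': 243.0073243736259, 'distortion': [-0.010683414137619397, 0.0, 0.0, 0.0, 0.0], 'T_tool_cam': [[-0.0004907488453292855, -0.9453339227020167, -0.32610356292807646, 0.08402008031184587], [0.999999551068932, -0.0007282520231440466, 0.0006062267917665364, -0.0004583943850750005], [-0.0008105723305645477, -0.3261031190249579, 0.9453338557010894, -0.14374888213799092], [0.0, 0.0, 0.0, 1.0]]}
0.15 [-6.09869164e-01 -3.08158168e+00  1.68985761e-03] [0.23792901 0.57753385 0.23072451]
```

View pics/scene0.png

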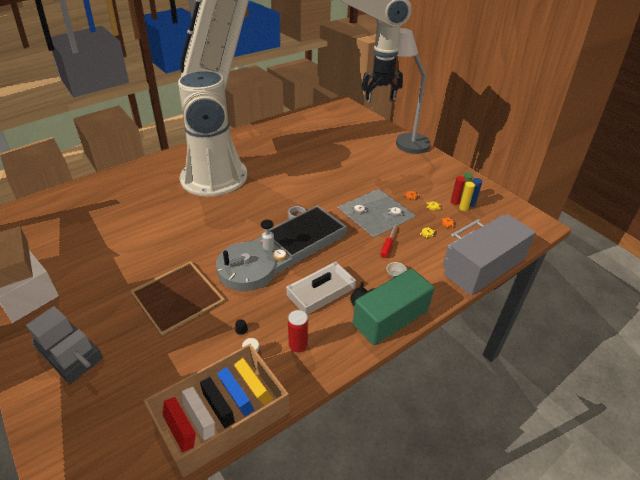

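View pics/side0.png

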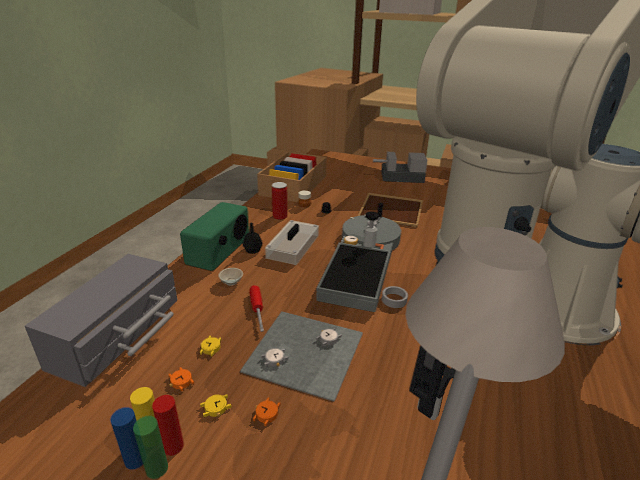

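The scene camera shows two white watches on the grey pad, at (361,209) and (397,211). The orange and yellow ones lie off the pad, at (412,195), (434,206), (448,223) and (428,232). The drum is at (247,264), the bed at (312,229), the cover handle at (321,280) and the tray at (178,297). I'll cast rough positions from these pixels, then refine them with the wrist camera.

```bash
cat > h.py <<'E'
from workcell import robot
import cv2, numpy as np
from scipy.spatial.transform import Rotation as Rot
def save(name,f): cv2.imwrite(f"pics/{name}.png",cv2.cvtColor(f,cv2.COLOR_RGB2BGR))
def cam(name, pose=None):
    """K, dist, R (cam->world), origin"""
    p=robot.camera_params(name); f=240/np.tan(np.radians(p["vfov"])/2)
    K=np.array([[f,0,p["cx"]],[0,f,p["cy"]],[0,0,1]]); d=np.array(p["distortion"])
    if name=="wrist":
        Rt=Rot.from_rotvec(pose[1]).as_matrix(); T=np.array(p["T_tool_cam"])
        return K,d,Rt@T[:3,:3],Rt@T[:3,3]+pose[0]
    R=np.array(p["R"]); return K,d,R.T,-R.T@np.array(p["t"])
def pose(): return np.array(robot.get_ee_pos()),np.array(robot.get_tcp_rot())
def cast(c,px,z):
    K,d,R,o=c; px=np.array(px,float).reshape(-1,1,2)
    u=cv2.undistortPoints(px,K,d).reshape(-1,2)
    r=np.c_[u,np.ones(len(u))]@R.T
    return (o+r*((z-o[2])/r[:,2])[:,None])[:,:2]
def proj(c,X):
    K,d,R,o=c
    return cv2.projectPoints((np.atleast_2d(X)-o)@R,np.zeros(3),np.zeros(3),K,d)[0].reshape(-1,2)
def look(name):
    p=pose(); f=robot.grab_frame("wrist"); save(name,f); return f,cam("wrist",p)
def ori(a):
    """tool down, tool y (closing line) at world angle a"""
    y=np.array([np.cos(a),np.sin(a),0]); z=np.array([0,0,-1.]); x=np.cross(y,z)
    return Rot.from_matrix(np.c_[x,y,z]).as_rotvec()
def go(x,y,z,a): robot.move_ptp([x,y,z],ori(a))
E
python3 - <<'E'
from h import *
c=cam("scene")
for n,px,z in [("w1",(361,209),.016),("w2",(397,211),.016),("drum",(247,264),.036),("valvepost top",(226,252),.093),("plunger",(267,224),.126),("bed",(312,229),.034),("bedcorners",(345,226),.038),("handle",(321,280),.059),("ring",(296,213),.02),("blower",(360,296),.04),("can",(298,316),.11),("dish",(396,270),.02),("loupe",(241,327),.015),("jar",(250,345),.04),("drv",(390,240),.01)]: print(n,cast(c,px,z)[0].round(3))
print("tray",cast(c,[(132,296),(191,264),(224,297),(163,331)],.01).round(3).tolist())
print("pad",cast(c,[(337,207),(376,190),(414,212),(377,235)],.004).round(3).tolist())
y=Rot.from_rotvec(robot.get_tcp_rot()).as_matrix();print(y.round(2))
E
```

```text
w1 [0.477 0.305]
w2 [0.553 0.398]
drum [ 0.508 -0.145]
valvepost top [ 0.487 -0.195]
plunger [ 0.483 -0.059]
bed [0.485 0.098]
bedcorners [0.536 0.188]
handle [ 0.696 -0.024]
ring [0.376 0.112]
blower [0.788 0.037]
can [ 0.797 -0.167]
dish [0.758 0.199]
loupe [ 0.679 -0.263]
jar [ 0.757 -0.28 ]
drv [0.644 0.283]
tray [[0.413, -0.458], [0.39, -0.269], [0.559, -0.249], [0.574, -0.433]]
pad [[0.411, 0.256], [0.411, 0.432], [0.58, 0.454], [0.598, 0.271]]
[[-0.92  0.38 -0.  ]
 [ 0.38  0.92 -0.  ]
 [ 0.   -0.   -1.  ]]
```

Run:
```python
from h import *
go(.43,.33,.22,np.pi/2); look("w_pad"); np.save("p_pad",np.array(pose()))
go(.45,.02,.32,np.pi/2); look("w_test"); np.save("p_test",np.array(pose()))
print(robot.get_time_s())
```

```text
2.6833
```

View pics/w_pad.png

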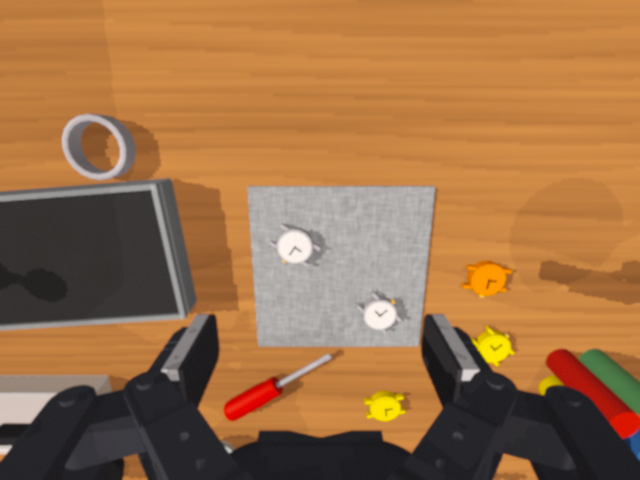

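View pics/w_test.png

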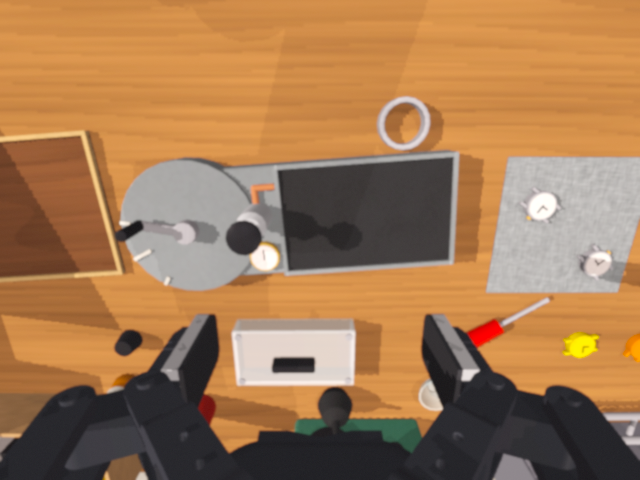

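The pad holds exactly two watches, at (295,246) and (380,314) in the wrist picture. The look-alikes are orange (488,279) and yellow (494,346) and (385,406), all off the pad. The targets are white-dialled steel and on the grey pad, so they fit the description. Next I'll measure, with one enlarged crop to confirm.

```bash
cat > m.py <<'E'
from h import *
I=cv2.imread("pics/w_test.png"); c=cam("wrist",np.load("p_test.npy"))
P=cv2.imread("pics/w_pad.png"); cp=cam("wrist",np.load("p_pad.npy"))
hsv=cv2.cvtColor(I,cv2.COLOR_BGR2HSV)
m=((hsv[...,2]<75)&(hsv[...,1]<90)).astype(np.uint8); m[:140]=0;m[285:]=0;m[:,:265]=0;m[:,470:]=0
m=cv2.morphologyEx(m,cv2.MORPH_OPEN,np.ones((5,5)))
cn=max(cv2.findContours(m,0,1)[0],key=cv2.contourArea)
w=cast(c,cn.reshape(-1,2),.034).astype(np.float32); r=cv2.minAreaRect(w); print("bed",r, cv2.boxPoints(r).round(4).tolist())
k=cast(c,[(275,166),(458,152),(454,264),(287,274)],.038); print("kerb corners",k.round(4).tolist(),k.mean(0))
# cover handle & top
m=(hsv[...,2]<60).astype(np.uint8); m[:350]=0;m[380:]=0;m[:,:265]=0;m[:,325:]=0
cn=max(cv2.findContours(m,0,1)[0],key=cv2.contourArea); r=cv2.minAreaRect(cast(c,cn.reshape(-1,2),.059).astype(np.float32)); print("handle",r)
print("plunger",cast(c,(243,238),.126),"post",cast(c,(123,233),.093),"hub",cast(c,(184,231),.053))
# watches in pad view
hp=cv2.cvtColor(P,cv2.COLOR_BGR2HSV)
m=((hp[...,2]>200)&(hp[...,1]<60)).astype(np.uint8); m[:,:240]=0;m[:,440:]=0;m[:180]=0;m[350:]=0
for q in cv2.findContours(m,0,1)[0]:
    if cv2.contourArea(q)>200:
        (x,y),rad=cv2.minEnclosingCircle(q); M=cv2.moments(q); px=(M['m10']/M['m00'],M['m01']/M['m00']); print("watch",px,rad,cast(cp,px,.016))
a=cv2.resize(P[200:350,240:440],None,fx=3.9,fy=3.9,interpolation=cv2.INTER_CUBIC)[:, :790]
b=I[150:300,110:290]; b=cv2.resize(b,None,fx=4.4,fy=4.0,interpolation=cv2.INTER_CUBIC)
cv2.imwrite("pics/c1.png",a); cv2.imwrite("pics/c2.png",b[:600,:800])
E
python3 m.py
```

```text
bed ((0.4787518382072449, 0.07740533351898193), (0.12614643573760986, 0.2051665037870407), 4.219307899475098) [[0.4083000123500824, 0.17509999871253967], [0.42340001463890076, -0.029500000178813934], [0.5491999983787537, -0.0203000009059906], [0.5340999960899353, 0.18440000712871552]]
kerb corners [[0.4173, -0.0316], [0.4011, 0.1806], [0.5409, 0.193], [0.5549, -0.0216]] [0.47855993 0.08008243]
handle ((0.6790710091590881, -0.014850011095404625), (0.01786341518163681, 0.05316295102238655), 0.03362223133444786)
plunger [[ 0.47695398 -0.05536594]] post [[ 0.48213266 -0.19276182]] hub [[ 0.49216488 -0.1419044 ]]
watch (379.3607927411652, 314.922158548233) 16.898181915283203 [[0.54970743 0.39637157]]
watch (293.8585442417108, 246.69766529330977) 17.57144546508789 [[0.46970565 0.30392773]]
```

View pics/c1.png

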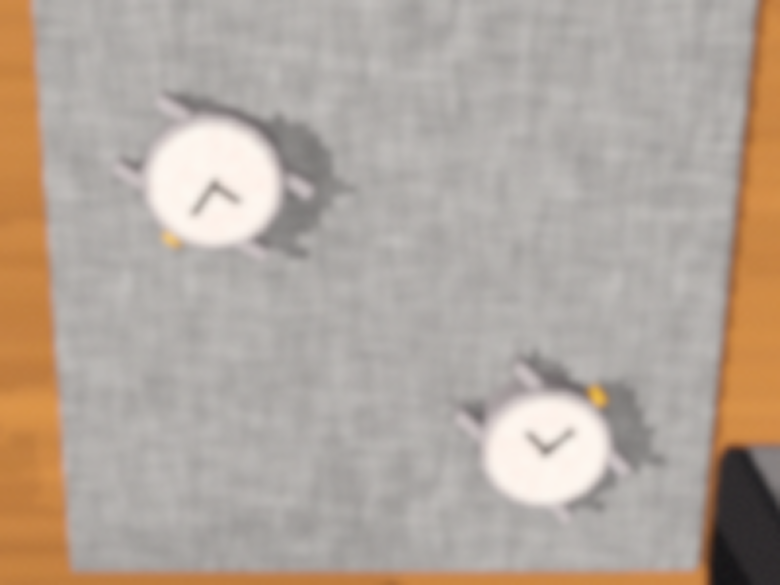

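View pics/c2.png

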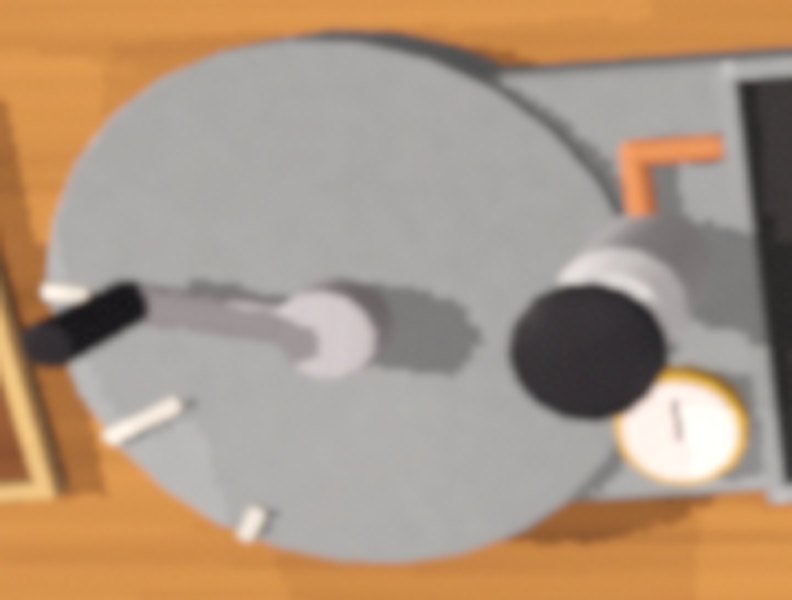

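The crops confirm that both pad watches are steel with white dials and small gold crowns. The lever stands at about q≈0.5, just short of the first rib. The middle, long rib is at (143,255) in the full picture. Next I'll move the watches onto the bed, looking again before each pick.

```bash
cat > k.py <<'E'
from h import *
TH=np.radians(4.2); BED=np.array([.4787,.079])
OX=np.array([np.cos(TH),np.sin(TH)]); OY=np.array([-np.sin(TH),np.cos(TH)])
PIV=BED-.2225*OY; PLUNGER=BED-.134*OY; TRAY=np.array([.484,-.352])
def near(a,xy):
    a0=np.arctan2(xy[1],xy[0]); return a-np.pi*round((a-a0)/np.pi)
def watches(xy,zs,name,r=.13,h=.22):
    """look at xy from above, return [(x,y,crown angle)] of white dials on a surface at zs"""
    go(xy[0]-.06,xy[1],h,np.pi/2); f,c=look(name); hsv=cv2.cvtColor(f,cv2.COLOR_RGB2HSV); out=[]
    m=((hsv[...,2]>170)&(hsv[...,1]<45)).astype(np.uint8)
    m=cv2.morphologyEx(m,cv2.MORPH_OPEN,np.ones((7,7)))
    gold=(hsv[...,0]>12)&(hsv[...,0]<32)&(hsv[...,1]>130)
    for q in cv2.findContours(m,0,1)[0]:
        (u,v),R=cv2.minEnclosingCircle(q); p=cast(c,(u,v),zs+.012)[0]
        if np.hypot(*(p-xy))>r or not 10<R<26 or cv2.contourArea(q)<.6*np.pi*R*R: continue
        M=cv2.moments(q); p=cast(c,(M['m10']/M['m00'],M['m01']/M['m00']),zs+.012)[0]
        vv,uu=np.nonzero(gold); k=np.hypot(uu-u,vv-v)<1.6*R; ang=None
        if k.sum()>2:
            g=cast(c,(np.mean(uu[k]),np.mean(vv[k])),zs+.006)[0]-p; ang=np.arctan2(g[1],g[0])
        out.append((*p.round(4),ang)); print("watch",p.round(4),R,ang,k.sum())
    return out
def pick(x,y,zs,a):
    a=near(a,(x,y)); robot.set_gripper(.75,40)
    go(x,y,zs+.12,a); robot.move_straight([x,y,zs+.03]); 
    hit=robot.move_straight([x,y,zs-.001],speed=.05,guard=8); z=robot.get_ee_pos()[2]
    robot.set_gripper(0,40); dz=robot.get_ee_pos()[2]-zs
    print("pick hit",hit,"z",round(z,4),"open",robot.get_opening(),"F",robot.get_grasp_force())
    robot.move_straight([x,y,zs+.12]); print("after lift",robot.get_opening(),robot.get_grasp_force()); return dz
def place(x,y,zs,a,dz):
    a=near(a,(x,y)); go(x,y,zs+.12,a); robot.move_straight([x,y,zs+.03])
    hit=robot.move_straight([x,y,zs+dz-.002],speed=.04,guard=5); print("place hit",hit,robot.get_ee_pos())
    robot.set_gripper(.75); robot.move_straight([x,y,zs+.12]); print("t",robot.get_time_s())
E
python3 - <<'E'
from k import *
l=watches((.50,.35),.004,"p1"); x,y,g=min(l)
a={True:np.radians(148)}[True]; print("angles",np.degrees([q[2] for q in l if q[2] is not None]))
a=g if g is not None else a
dz=pick(x,y,.004,a)
if robot.get_opening()>.2: place(*(BED-.035*OY),.034,TH,dz)
E
```

```text
Traceback (most recent call last):
ValueError: min() iterable argument is empty
```

```bash
sed -i 's/hsv\[...,2\]>170)&(hsv\[...,1\]<45/hsv[...,2]>200)\&(hsv[...,1]<60/; s/np.ones((7,7))/np.ones((3,3))/' k.py
python3 - <<'E'
from k import *
l=watches((.50,.35),.004,"p2"); x,y,g=min(l)
print("angles",[np.degrees(q[2]) for q in l if q[2] is not None])
a=g if g is not None else np.radians(148)
dz=pick(x,y,.004,a)
if robot.get_opening()>.2: place(*(BED-.035*OY),.034,TH,dz)
E
```

```text
watch [0.5497 0.396 ] 16.286867141723633 2.300773715808119 12
watch [0.4696 0.3037] 17.512096405029297 None 0
angles [np.float64(131.82462353043712)]
pick hit False z 0.0029 open 0.41732882789244585 F 39.584938287734985
after lift 0.41863416337618176 39.99651789665222
place hit True [0.48084652 0.04402952 0.0335529 ]
t 13.1167
```

Run:
```python
from k import *
l=watches((.50,.35),.004,"p3"); x,y,g=l[0]
dz=pick(x,y,.004,g if g is not None else np.radians(134))
if robot.get_opening()>.2: place(*(BED+.035*OY),.034,TH,dz)
print("bed"); l=watches(BED,.034,"p4"); print("pad"); watches((.5,.35),.004,"p5")
for p in l: d=np.array(p[:2])-BED; print("own",d@OX,d@OY)
```

```text
watch [0.5498 0.396 ] 16.410396575927734 2.3278534514003186 13
pick hit False z 0.003 open 0.4225735345525476 F 39.92112994194031
after lift 0.42299077010242137 39.99054551124573
place hit True [0.47570371 0.11377955 0.03358528]
t 23.3917
bed
watch [0.48   0.0439] 19.474441528320312 0.04273634286063297 10
watch [0.4757 0.1124] 21.679357528686523 -3.098054444917094 31
pad
own -0.0012741518987881087 -0.0351009478068444
own -0.0005457876476104787 0.033530018130679795
```

View pics/p4.png

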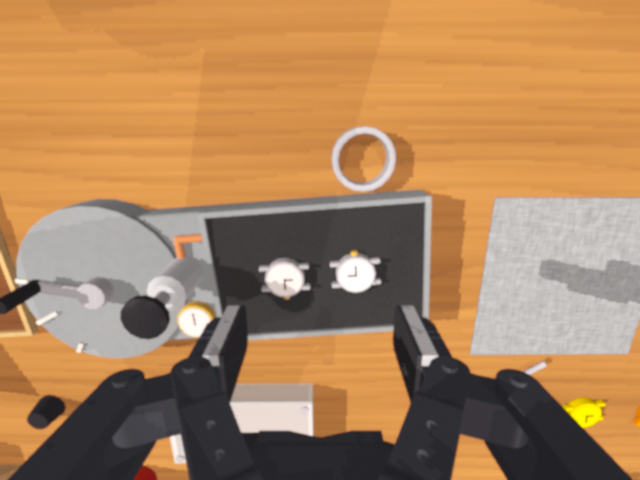

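Both watches lie flat on the bed, at (285,280) and (356,272), and the pad is empty. Now the cover.

```bash
cat >> k.py <<'E'
def handle(xy,zt,name):
    """black handle seen near xy, top face at zt -> centre, angle of its long axis"""
    go(xy[0]-.03,xy[1],zt+.17,np.pi/2); f,c=look(name); hsv=cv2.cvtColor(f,cv2.COLOR_RGB2HSV)
    m=(hsv[...,2]<60).astype(np.uint8); best=None
    for q in cv2.findContours(m,0,1)[0]:
        w=cast(c,q.reshape(-1,2),zt).astype(np.float32); r=cv2.minAreaRect(w); d=np.hypot(*(np.array(r[0])-xy))
        if cv2.contourArea(q)>150 and d<.04 and (best is None or d<best[0]): best=(d,r,w)
    d,r,w=best; b=cv2.boxPoints(r); e=max(b[1]-b[0],b[2]-b[1],key=lambda v:np.hypot(*v)); u=e/np.hypot(*e)
    n=np.array([u[1],-u[0]]); n*=np.sign(n[0])          # short axis, away from the robot
    far=(w@n).max(); ctr=(np.array(r[0])@u)*u+(far-.006)*n  # far edge is the top face's (side face shows nearer)
    print("handle",r,"ctr",ctr,"short axis angle",np.degrees(np.arctan2(n[1],n[0]))); return ctr,np.arctan2(n[1],n[0])
E
python3 - <<'E'
from k import *
handle(np.array([.682,-.015]),.059,"c3")
E
```

```text
handle ((0.6832683682441711, -0.015913305804133415), (0.054399456828832626, 0.012917875312268734), 89.99718475341797) ctr [ 0.68372739 -0.01591333] short axis angle -0.0027622362
```

View pics/c3.png

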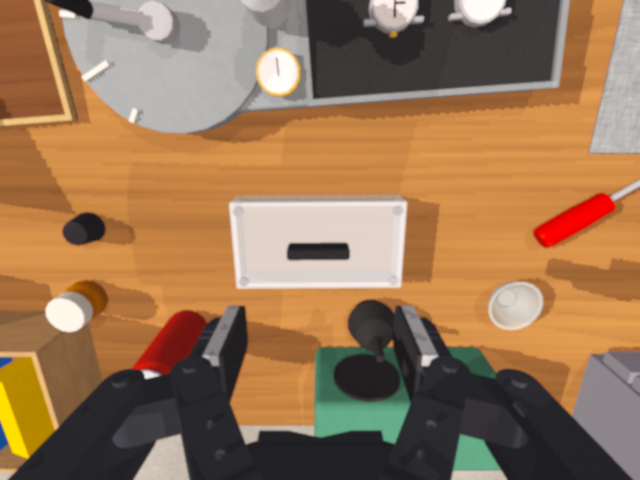

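The cover handle sits at (318,251), its long axis along world y, with clear room around it.

```bash
cat >> k.py <<'E'
def cover(src,zs,a,dst,zd,b):
    """carry the cover from src (on height zs, closing angle a) to dst (height zd, closing angle b)"""
    robot.set_gripper(.5,60); go(*src,zs+.10,a); robot.move_straight([*src,zs+.039],speed=.08,guard=8)
    robot.set_gripper(0,60); z=robot.get_ee_pos()[2]-zs; print("cover grip",z,robot.get_opening(),robot.get_grasp_force())
    robot.move_straight([*src,zs+.04],speed=.03); robot.move_straight([*src,.21]); print(robot.get_opening(),robot.get_grasp_force())
    go(*dst,.21,b); robot.move_straight([*dst,zd+z+.015])
    hit=robot.move_straight([*dst,zd+z-.003],speed=.03,guard=6); print("down",hit,robot.get_ee_pos()[2]-zd-z)
    robot.set_gripper(.5); robot.move_straight([*dst,zd+.18]); print("t",robot.get_time_s())
E
python3 - <<'E'
from k import *
cover(np.array([.6835,-.0159]),0,0.,BED,.034,TH)
ctr,an=handle(BED,.093,"c4"); d=ctr-BED; print("own",d@OX,d@OY)
E
```

```text
cover grip 0.039975495245893375 0.12703638168667636 60.463703870773315
0.125205545913776 59.330073595047
down True -6.238996647718598e-05
t 35.9833
handle ((0.47480595111846924, 0.07873152196407318), (0.013786736875772476, 0.05515062063932419), 4.772406578063965) ctr [0.47569624 0.07880585] short axis angle 4.7724147
own -0.0030099169567347765 2.6361983334860997e-05
```

View pics/c4.png

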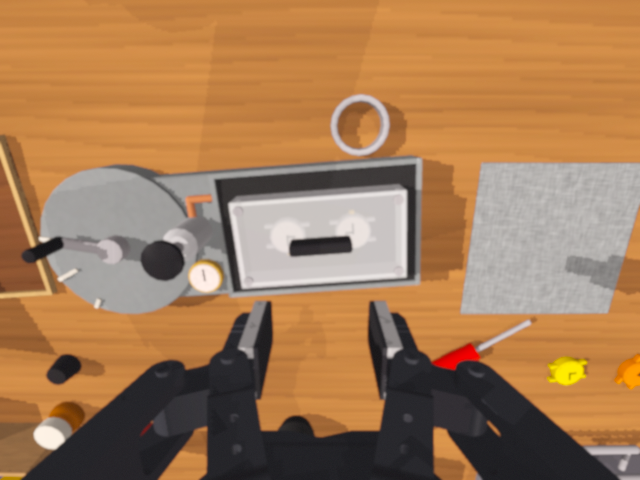

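The cover is fully down and both watches show under it, at (288,237) and (352,230). Next I'll grip the lever post and swing it to the middle rib.

```bash
cat >> k.py <<'E'
def arc(q): t=3.927+q+TH; return PIV+.055*np.array([np.cos(t),np.sin(t)]), t-3*np.pi/2
def turn(q0,q1,over=0.,z=.063):
    """grip the post at q0, swing it to q1 (aim over past it), let go"""
    p,a=arc(q0); robot.set_gripper(.45,20); go(*p,.15,a); robot.move_straight([*p,z],speed=.1,guard=8)
    robot.set_gripper(0,20); print("post grip",robot.get_opening(),robot.get_grasp_force())
    qs=np.linspace(q0,q1+over,max(3,int(abs(q1+over-q0)/.1)+1))[1:]
    for q in qs:
        p,a=arc(q)
        if robot.move_straight([*p,z],ori(a),speed=.05,guard=25): print("guard at",q); break
    robot.wait(.3); print("F",robot.get_contact_force())
    robot.set_gripper(.45); robot.move_straight([*robot.get_ee_pos()[:2],.16]); print("t",robot.get_time_s())
E
python3 - <<'E'
from k import *
c=cam("wrist",np.load("p_test.npy"))
p=cast(c,(121.4,236),.093)[0]; d=p-PIV; print(p,PIV,np.hypot(*d),np.arctan2(d[1],d[0])-TH-3.927+2*np.pi)
print("proj",proj(c,[[*PIV,.053],[*arc(.45)[0],.093],[*arc(.55)[0],.093],[*(PIV+.08/.055*(arc(1.2)[0]-PIV)),.038],[*PLUNGER,.126]]).round(0).tolist())
E
```

```text
[ 0.48555236 -0.19512287] [ 0.4949955  -0.14290247] 0.05306734695722369 0.5331861185405593
proj [[183.0, 233.0], [120.0, 232.0], [120.0, 236.0], [136.0, 258.0], [245.0, 249.0]]
```

Run:
```python
from k import *
turn(.53,1.2)
go(.43,-.14,.25,np.pi/2); f,c=look("v1"); np.save("p_v1",np.array(pose()))
print("hub,post1.2,rib out/in,plunger",proj(c,[[*PIV,.053],[*arc(1.2)[0],.093],[*(PIV+.08/.055*(arc(1.2)[0]-PIV)),.038],[*(PIV+.06/.055*(arc(1.2)[0]-PIV)),.038],[.477,-.055,.126]]).round(0).tolist())
```

```text
post grip 0.1526110042267302 21.598412096500397
F [1.18536806 2.12099315 6.00381551]
t 43.2083
hub,post1.2,rib out/in,plunger [[317.0, 272.0], [266.0, 314.0], [254.0, 298.0], [269.0, 290.0], [424.0, 288.0]]
```

View pics/v1.png

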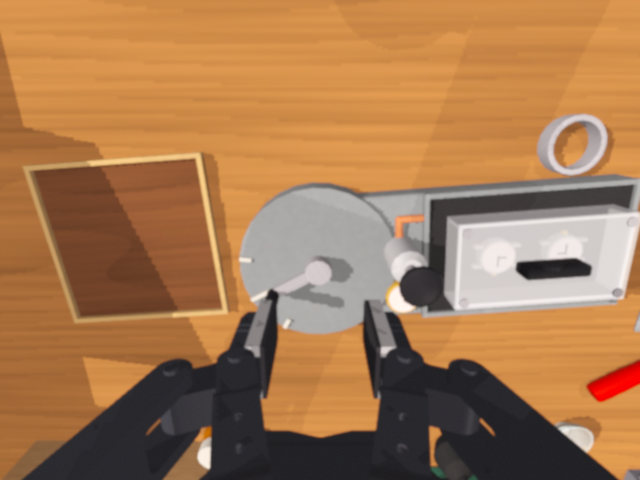

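The lever lies along the middle rib: hub at (317,272), arm end and rib at (262,295). Now I'll press the plunger, whose head is at (421,286), then vent.

Run:
```python
from k import *
c=cam("wrist",np.load("p_v1.npy")); p=cast(c,(421,286),.126)[0]; print(p)
p=(p+[.477,-.0555])/2
robot.set_gripper(0); go(*p,.16,near(0,p)); robot.move_straight([*p,.13])
h=robot.move_straight([*p,.100],speed=.03,guard=25); print("hit",h,robot.get_ee_pos(),robot.get_contact_force())
robot.wait(.4); print(robot.get_ee_pos()[2],robot.get_contact_force())
robot.move_straight([*p,.18],speed=.08); robot.wait(.3)
print(robot.get_contact_force(),robot.get_time_s())
```

```text
[ 0.47554942 -0.05724622]
hit True [ 0.47706551 -0.0564921   0.10407315] [-3.92438898  1.01128671 12.94978893]
0.10401029816231913 [-2.74718269 -0.09732583 11.56879833]
[-0.0245707   0.63414296 -0.54548116] 49.2583
```

The guard tripped at the stop height, but the force afterwards was only about 12 N. I'll press once more, further, to be sure.

Run:
```python
from k import *
p=np.array([.4765,-.0562])
robot.move_straight([*p,.13])
h=robot.move_straight([*p,.1025],speed=.015,guard=35); print("hit",h,robot.get_ee_pos(),robot.get_contact_force())
robot.wait(.4); print(robot.get_ee_pos()[2],robot.get_contact_force())
robot.move_straight([*p,.18],speed=.08); robot.wait(.3)
print(robot.get_contact_force(),robot.get_time_s())
```

```text
hit False [ 0.47679794 -0.05624209  0.10386161] [-5.88952041  0.66846786 25.05854676]
0.10384564330190066 [-6.82945504  1.22876967 24.58739838]
[-0.12009645  0.15046753 -0.40720029] 53.5417
```

Run:
```python
from k import *
turn(1.2,0.,over=-.06)
go(.43,-.14,.25,np.pi/2); f,c=look("v2"); np.save("p_v2",np.array(pose()))
print("hub,arm end,post",proj(c,[[*PIV,.053],[*arc(0)[0],.053],[*arc(0)[0],.093],[*arc(.15)[0],.093]]).round(0).tolist())
save("v2c",cv2.resize(f[150:350,200:460],None,fx=3,fy=3))
```

```text
post grip 0.15776856232957154 21.592402160167694
F [  0.9429952  -10.25168451   3.0569044 ]
t 60.7333
hub,arm end,post [[317.0, 272.0], [276.0, 239.0], [270.0, 253.0], [265.0, 260.0]]
```

View pics/v2c.png

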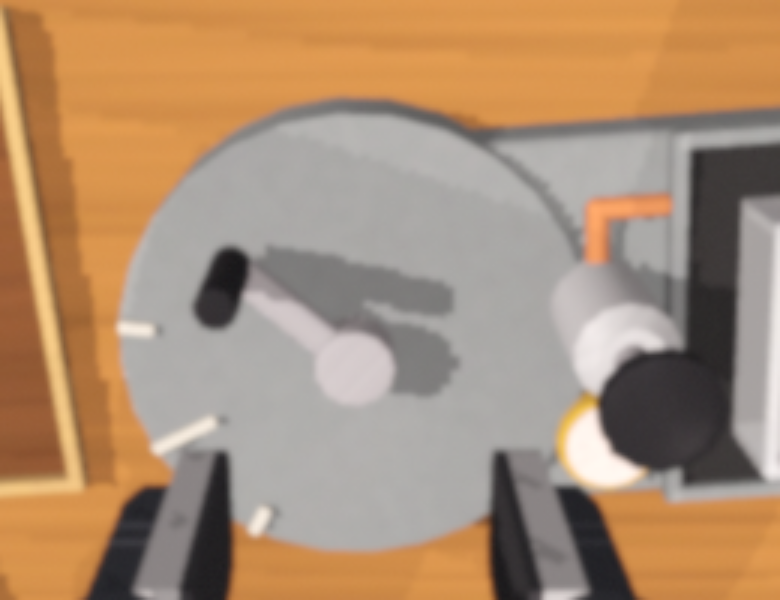

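The post is back at vent: top at (272,253), against a prediction of (270,253) for q=0. The plunger is up. Now I'll lift the cover off and measure the tray.

Run:
```python
from k import *
c=cam("wrist",np.load("p_v1.npy")); t=cast(c,[(25,168),(202,154),(227,313),(77,321)],.01); print(t.round(3).tolist(),t.mean(0))
cover(BED,.034,TH,np.array([.6835,-.0159]),0.,0.)
handle(np.array([.6835,-.0159]),.059,"c5")
l=watches(BED,.034,"p6")
```

```text
[[0.393, -0.453], [0.379, -0.263], [0.567, -0.253], [0.578, -0.439]] [ 0.47951552 -0.35193418]
cover grip 0.03962210827002621 0.1261240136916053 59.400683641433716
0.12513160429441994 58.473116755485535
down True 9.213521756651355e-05
t 71.3917
handle ((0.6796572208404541, -0.01561623252928257), (0.05494798347353935, 0.012769149616360664), 89.89002990722656) ctr [ 0.68004185 -0.01561697] short axis angle -0.110008046
watch [0.4801 0.0439] 19.474441528320312 0.03669021738547036 10
```

View pics/p6.png

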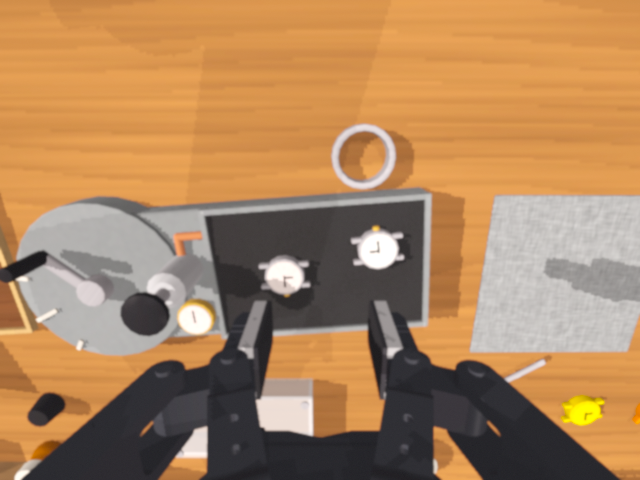

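The right watch has been knocked aside to (377,249) but still lies flat on the bed; the other is at (285,275). I'll move both to the tray, re-measuring the knocked one with a sturdier mask.

```bash
sed -i 's/np.ones((3,3))/cv2.getStructuringElement(cv2.MORPH_ELLIPSE,(13,13))/' k.py
python3 - <<'E'
from k import *
T=np.array([.4795,-.352]); x,y=.480,.044
dz=pick(x,y,.034,TH)
if robot.get_opening()>.2: place(*(T+[0,-.042]),.004,0.,dz)
l=watches(BED,.034,"p7")
x,y,g=l[0]
if len(l)==1 and g is not None:
    dz=pick(x,y,.034,g)
    if robot.get_opening()>.2: place(*(T+[0,.042]),.004,0.,dz)
go(.40,-.30,.30,np.pi/2); f,c=look("f1"); np.save("p_f1",np.array(pose()))
E
```

```text
pick hit False z 0.0329 open 0.42323210106018644 F 39.351067543029785
after lift 0.420975470464113 39.998077154159546
place hit True [ 0.47912492 -0.39369231  0.00358036]
t 82.75
watch [0.4531 0.1334] 19.96256446838379 -3.0265936745632254 31
pick hit False z 0.0329 open 0.4244585447825417 F 39.331955909729004
after lift 0.41996589252420696 39.99604940414429
place hit True [ 0.47908818 -0.30973586  0.00356621]
t 93.475
```

View pics/f1.png

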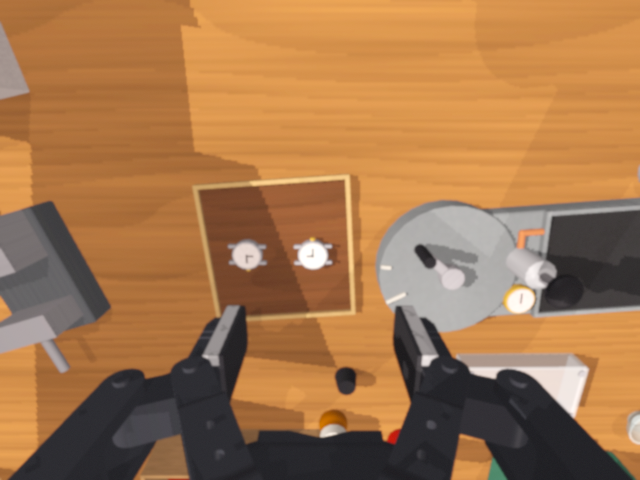

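Both watches lie flat in the tray, at (248,254) and (313,254). The lever is at vent, the plunger is up, the cover stands on the bench and the arm is clear. Handing in.

Run:
```python
from workcell import robot
print(robot.finish_job())
```

```text
the job is handed in; nothing more can be done
None
```

I handed the job in at about 94 s with every step carried out; no verdict came back, but the last picture showed both watches flat in the tray, the lever at vent, the plunger up and the cover on the bench clear of the tester.

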